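# Snap the bolt cap onto the bin's stud and keep it pressed

### The job

The bin under the ledge is bolted through it, and one bolt stud is still bare: pick up the loose blue cap, set it open side down over the bare stud and feel where it stops on the catches, then press it down until it clicks. Do not stop at the click: keep pressing firmly so that the rubber washer under the cap stays well squeezed, and finish like that, with the gripper still pushing the cap down on the stud. Leave the tumblers with their toothbrushes, the soap dish and the lotion where they stand.

Things in the scene. Friction and masses are not known exactly. Their poses are not given: they have to be found in the camera images.
- cap_center (a point): Loose blue plastic snap cap: a round cup 44 mm across, 34 mm tall, 30 g, standing open side down on the white ledge (top 25 mm above the work surface). The point is on its axis, half-way up (17 mm above the rim); z points out of the closed top. Inside: a lip 4 mm high at the rim with a 29 mm bore, above it a 37 mm bore up to a ceiling 31 mm from the rim.
- stud: Bare steel bolt stud on the bin's grey mounting strip (56 x 190 mm, 6 mm above the ledge). Origin: on its axis at the strip's top face; z up. Post 26 mm across, straight to 21 mm up, tapering to 10 mm across at its top, 29 mm up. Four orange sprung balls in its side, 34 mm across over them, middles 11 mm up. Black rubber washer 43 mm across, 2 mm thick, round its foot.
- stud_tip (a point): Top of the bare stud, on its axis, 29 mm above the strip. A cap lowered over the stud stops on the balls with its rim about 16 mm above the strip; some 9 to 14 N pushes it past them, then the force drops (click, balls snap out over the lip) and the rim sits on the washer about 2 mm above the strip. Pressing on squeezes the washer and the force climbs again.
- washer (a joint): Squeeze of the stud's rubber washer, m: 0 free, 0.002 squeezed flat; it springs back and takes 5 N per mm. Below 0.0005 with a snapped-on cap that nobody presses.
- capped_center (a point): The other stud of the strip, 120 mm beside the bare one (on either side), which already wears its blue cap (the same cap, fixed, 44 mm across, top 36 mm above the strip). The point is the middle of that cap. Nothing to do there.
- tumbler0: Brushed steel tumbler, 76 mm wide, 100 mm tall, with two toothbrushes (red, white) reaching about 185 mm above the ledge. The brushes lean to the far side (+x). Bystander, to be left alone. Origin: centre of its underside; z up.
- tumbler1: Clear glass tumbler, 72 mm wide, 105 mm tall, with one green toothbrush reaching about 185 mm above the ledge. The brushes lean to the far side (+x). Bystander, to be left alone. Origin: centre of its underside; z up.
- tumbler2: Blue plastic tumbler, 74 mm wide, 95 mm tall, with two toothbrushes (yellow, orange) reaching about 185 mm above the ledge. The brushes lean to the far side (+x). Bystander, to be left alone. Origin: centre of its underside; z up.
- tumbler3: Green glass tumbler, 68 mm wide, 110 mm tall, with two toothbrushes (blue, red) reaching about 190 mm above the ledge. The brushes lean to the far side (+x). Bystander, to be left alone. Origin: centre of its underside; z up.
- tumbler4: Steel tumbler, 80 mm wide, 92 mm tall, with one blue toothbrush reaching about 185 mm above the ledge. The brushes lean to the far side (+x). Bystander, to be left alone. Origin: centre of its underside; z up.
- soapdish: White soap dish with a yellow bar of soap, 85 x 120 mm, 26 mm tall. Bystander, to be left alone. Origin: centre of its underside.
- lotion: Green lotion bottle, 56 mm wide, 150 mm tall. Bystander, to be left alone. Origin: centre of its underside.

How it is judged (in metres and radians):
On the way, in this order (a step that is already met when the one before it is completed fails the run):
1. the loose cap has been lifted clear of the ledge in the gripper (height (world z) of cap_center above 0.07 m and contact force between cap and the fingers above 0.2 N), for 0.1 s.
2. the cap sits squarely over the bare stud on its catches, not yet pressed past them (horizontal distance between cap_center and stud below 0.004 m and angle between the z axis of cap_center and the z axis of stud, either way round below 0.12 rad and z of cap_center in the frame of stud between 0.026 and 0.036 m and contact force between cap and stud above 0.5 N), for 0.05 s.
3. the cap has clicked past the catches (horizontal distance between cap_center and stud below 0.004 m and angle between the z axis of cap_center and the z axis of stud, either way round below 0.12 rad and z of cap_center in the frame of stud below 0.021 m), for 0.1 s.
At the end, for the whole second after the job is handed in: The cap is snapped onto the bare stud (axis within 4 mm and 0.12 rad, its middle less than 20 mm above the strip) and, through the last second, the gripper still touches it and presses it down so that the washer is squeezed by more than 0.8 mm of its 2 mm (about 4 N of push or more) (horizontal distance between cap_center and stud below 0.004 m and angle between the z axis of cap_center and the z axis of stud, either way round below 0.12 rad and z of cap_center in the frame of stud below 0.02 m and value of joint washer above 0.0008 m and contact force between cap and the fingers above 2 N and linear speed of cap below 0.02 m/s); the arm keeps its last pose, push and grip.
It fails at once if a tumbler, the soap dish or the lotion is shoved by more than 20 mm or tipped (distance of any of tumbler0, tumbler1, tumbler2, tumbler3, tumbler4, soapdish, lotion from where it was at the start of the episode above 0.02 m or angle between any of tumbler0, tumbler1, tumbler2, tumbler3, tumbler4, soapdish, lotion's own z axis and vertical above 0.35 rad).
It also fails if it takes over 51 s, if anything falls off the work surface, if the arm or the gripper's body presses on something with over 40 N, if the wrist force passes 120 N, or if a joint passes its speed limit or range.

### The arm

A 7-joint arm with a two-finger parallel gripper is mounted at the origin on the work surface. World frame = base frame: x ahead of the robot, y to its left, z up, the work surface at z = 0. Lengths are in mm, angles in rad, forces in N, time in s.
With the tool pointing down it reaches from about 350 to 900 mm from the base axis. Payload 8.1 kg.
Tool frame: the origin (TCP) lies on the centre line of the jaws, within the pads' length; the fingertips stand 14 mm ahead of it and the grasp point (between the pads) lies 5 mm behind it (tip_extent is the distance from the TCP to the fingertips, in mm); z points along the fingers, y is the direction in which the jaws open and shut (so a half turn about z gives the same grasp; the last joint's range is limited). The gripper opens to 92 mm and grips with 3 to 60 N. Pads are 19 mm wide; open, the fingers measure 130 mm over their backs; the gripper's body (75 mm by 190 mm) begins 47 mm behind the grasp point.
Start: joints at [1.073, 0.434, 0.025, 1.573, -0.012, 1.134, -0.075], TCP at [240.368, -576.944, 240.742] pointing down, gripper open.
Joint ranges: [-2.62, 2.62], [-0.44, 2.09], [-1.27, 1.32], [0.08, 2.57], [-1.32, 4.46], [0.12, 2], [-2.74, 2.74]. Speed limits (rad/s): [2.22, 2.22, 3.01, 3.01, 3.14, 3.14, 3.14].

### API

Orientations are given as a unit quaternion [x, y, z, w].
In Python, from bench import state, read_camera, close_job, tip_extent gives the robot as it stands.
- The arm moves only by the tool carry_out, never from a script. Its argument "deltas" is a list of rows, each an object of numbers: "tx", "ty", "tz": the shift along the tool's x, y, z in m; "ax", "ay", "az": the turn, a rotation vector about the tool's x, y, z in rad. In form: [{"tx": .., "ty": .., "tz": .., "ax": .., "ay": .., "az": ..}, ...]. A call has 1 to 12 rows; each row is the pose to reach, as a shift and turn from the pose commanded when the call began, along the tool's axes at that moment; what a row does not reach only later rows make up. A row lasts 1/10 s, in which the tool goes at most 50 mm and 8.59 degrees, less where a joint would pass 70% of its speed; a pose out of reach is approached as far as the arm can. A call with a gripper value outside its range is refused whole. "hand" is the finger opening in m, from 0 to 0.0918, set as the call begins (left out, the last holds). The fingers move at their own pace and stop on an object; "force" is the grip in N (left out, the last holds). Time passes only in rows, so rows that repeat a pose let the fingers close. It gives the time, the measured TCP pose, the force and the opening at its end, in the units of the state.
- state(): the state, without advancing time (a new reading comes with each control period).
- read_camera(name): name is "side" or "top"; returns a dict with "pixels" (480x640x3 uint8, red, green, blue), "z_map" (480x640 float32, mm along the optical axis (not along the pixel's ray), 0 where there is no reading), "fx", "fy", "cx", "cy" (pixels), "D" ([k1, k2, p1, p2, k3] as OpenCV has them; the pictures are not rectified), "eye" and "orientation" of the camera in the world. Camera axes: x right, y up, looking along -z (the intrinsics and any distortion apply to the point x, -y, -z); pixel columns grow to the right and rows downward; lengths in mm; the calibration is good to about 2 mm. A picture is of the moment at which its call begins.
- close_job(): hands the job in, once; it reports no verdict.
The state is a dict: "t": time; "joint_pos": joint angles; "joint_velocities": joint speeds; "effort": joint torques, N m; "eef_pos": TCP position; "orientation": TCP orientation; "wrist_force": force on the tool from outside, world axes, zero at the start; "torque": the same for the moment, N m; "opening": finger opening in mm.
Only numpy, scipy, OpenCV 4.12 (cv2) and the standard library are available. Lean on these libraries where they do the work, as an engineer would, in place of code of your own. Each camera call takes 0.05 s, during which the arm holds its last target. There are 200 camera calls.

## Working session

There is one attempt and no reset: what is moved stays moved. The work goes in short steps, Python scripts to look and compute and a tool call to move; the robot and the scene stay as the last step left them, time stands still between calls to the robot, and variables do not carry over. Pictures are saved under pics/ and viewed, about 8 in all and at most 12, crops included, and the job is handed in when it is done.

Besides the shell and the picture viewer there is one more tool, called after "Request:" by a JSON object that holds its "method" and its "body". carry_out: Moves the arm, as the interface text tells. Its arguments: {"type":"object","properties":{"deltas":{"type":"array"},"hand":{"type":"number"},"force":{"type":"number"}},"required":["deltas"]}

```bash
mkdir -p pics; cat > h.py <<'E'
import numpy as np, cv2
from scipy.spatial.transform import Rotation as R
from bench import state, read_camera, close_job, tip_extent
def grab(n,fn=None):
    c=read_camera(n)
    if fn: cv2.imwrite('pics/'+fn,c['pixels'][:,:,::-1])
    np.save('/tmp/%s.npy'%n,c,allow_pickle=True)
    return c
def load(n): return np.load('/tmp/%s.npy'%n,allow_pickle=True).item()
def cloud(c):
    h,w=c['z_map'].shape
    u,v=np.meshgrid(np.arange(w),np.arange(h))
    K=np.array([[c['fx'],0,c['cx']],[0,c['fy'],c['cy']],[0,0,1.]])
    p=cv2.undistortPoints(np.stack([u,v],-1).reshape(-1,1,2).astype(float),K,np.array(c['D'],float)).reshape(h,w,2)
    z=c['z_map'].astype(float)
    P=np.stack([p[...,0]*z,-p[...,1]*z,-z],-1)
    W=P.reshape(-1,3)@R.from_quat(c['orientation']).as_matrix().T+np.array(c['eye'])
    W=W.reshape(h,w,3); W[z<=0]=np.nan
    return W
E
python3 - <<'E'
from h import *
for n in('top','side'):
    c=grab(n,n+'0.png'); print(n,c['eye'],c['orientation'],c['fx'],c['D'])
print(state(),tip_extent)
E
```

```text
top [ 430.69617722  -14.14513424 1161.67252277] [ 0.05464821 -0.05266908 -0.70267994  0.70744643] 517.4795982111634 [-0.14160533  0.          0.          0.          0.        ]
side [ 366.53327119 -673.77568579  926.01872974] [ 0.34561051 -0.05560817 -0.13032078  0.92761932] 516.2157665051478 [0.01135826 0.         0.         0.         0.        ]
{'t': 0.1, 'joint_pos': array([ 1.07340813,  0.43516449,  0.02494237,  1.57396804, -0.01163106,
        1.13401566, -0.07510603]), 'joint_velocities': array([ 0.00159797, -0.00179283,  0.0007772 , -0.00023645, -0.00036572,
        0.00052928,  0.00089981]), 'effort': array([ 2.08808859e-03, -6.69126320e+01,  9.87356231e-01, -3.15146863e+01,
       -6.05348730e-02,  3.73257534e-02,  2.64912239e-05]), 'eef_pos': array([ 240.19798927, -576.5373091 ,  240.03084363]), 'orientation': array([ 9.80586589e-01,  1.96085298e-01, -1.80997814e-04, -6.81808595e-04]), 'wrist_force': array([ 0.28004638,  0.29616782, -0.26817576]), 'torque': array([-0.01197705,  0.03101113, -0.03213912]), 'opening': 91.60295196365558} 14.0
```

View pics/top0.png

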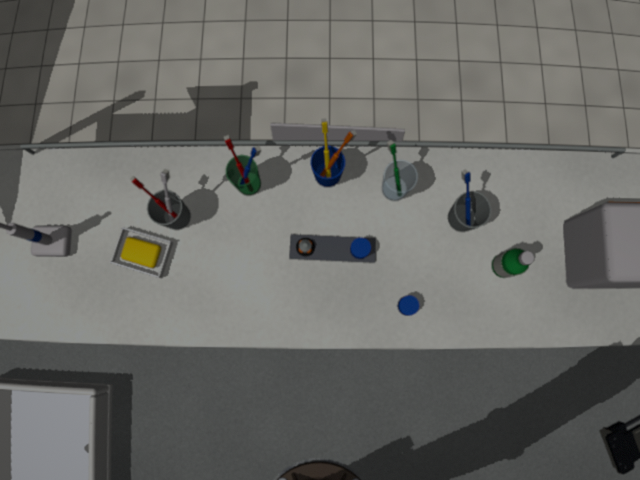

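View pics/side0.png

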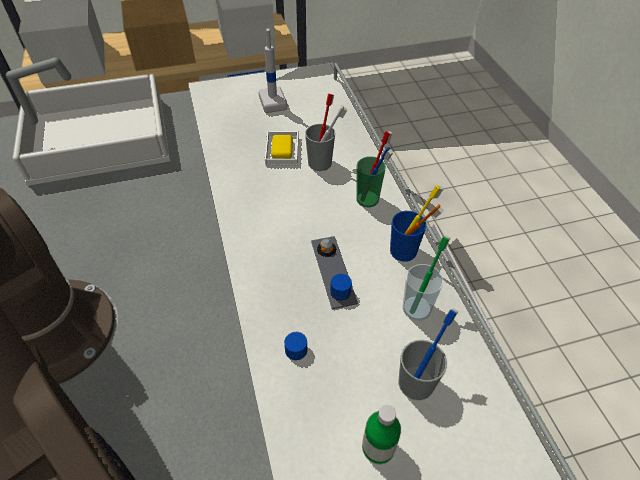

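The top view shows the loose cap at (408,305), the bare stud at (305,246) and the capped stud at (360,247). The side view shows them at (296,346), (326,246) and (341,287).

```bash
python3 - <<'E'
from h import *
for n,cap,stud,cd in(('top',(408,305),(305,246),(360,247)),('side',(296,346),(326,246),(341,287))):
    c=load(n); W=cloud(c); px=c['pixels'].astype(int)
    blue=(px[...,2]>1.8*px[...,0]+20)&(px[...,2]>1.5*px[...,1])
    for nm,(u,v),s in(('cap',cap,22),('capped',cd,20)):
        m=np.zeros_like(blue); m[v-s:v+s,u-s:u+s]=1; m&=blue
        p=W[m]; p=p[~np.isnan(p).any(1)]; zt=np.percentile(p[:,2],90); t=p[abs(p[:,2]-zt)<5]
        print(n,nm,len(t),'ztop',zt.round(1),'mean',t.mean(0).round(1),'mid',((t.max(0)+t.min(0))/2).round(1),'ext',np.ptp(t,axis=0).round(1))
    u,v=stud; p=W[v-14:v+15,u-14:u+15].reshape(-1,3); p=p[~np.isnan(p).any(1)]
    hi=p[p[:,2]>48]; tp=p[p[:,2]>p[:,2].max()-3]
    print('stud zmax',p[:,2].max().round(1),'hi',len(hi),((hi.max(0)+hi.min(0))/2).round(1),hi.mean(0).round(1),'ext',np.ptp(hi,axis=0).round(1),'tip',tp.mean(0).round(1),len(tp))
    m=(px.max(-1)-px.min(-1)<35)&(px.max(-1)<125)&(px.max(-1)>60)&(abs(W[...,2]-31)<5)&(abs(W[...,0]-W[v,u,0])<120)&(abs(W[...,1]-(W[v,u,1]+W[cd[1],cd[0],1])/2)<130)
    k,l,st,_=cv2.connectedComponentsWithStats(m.astype(np.uint8)); i=1+st[1:,4].argmax(); q=W[l==i]
    print('strip',len(q),st[i],np.median(q[:,2]).round(1),cv2.minAreaRect(q[:,:2].astype(np.float32)))
    vv,uu=cap[1]+45,cap[0]; print('ledge z',W[v-40 if n=='top' else vv,uu,2])
E
```

```text
top cap 259 ztop 61.9 mean [ 465.1 -190.7   59.7] mid [ 465.  -190.4   60.9] ext [38.3 40.6  8. ]
top capped 280 ztop 68.7 mean [588.3 -87.9  66.9] mid [588.  -87.6  68.2] ext [39.2 41.2  8.8]
stud zmax 64.8 hi 122 [593.7  32.8  56.5] [593.3  32.1  55.6] ext [26.1 24.1 16.7] tip [592.   31.7  62.8] 5
strip 1324 [ 289  233   90   31 1324] 30.9 ((590.8028564453125, -30.60314178466797), (197.2308349609375, 59.56965255737305), 87.50843811035156)
ledge z 24.6768536594916
side cap 359 ztop 59.7 mean [ 463.5 -191.8   58. ] mid [ 463.5 -190.9   58.4] ext [41.4 43.   7.3]
side capped 286 ztop 67.0 mean [586.1 -87.8  65.5] mid [586.  -87.7  66. ] ext [41.4 42.1  7.6]
stud zmax 62.1 hi 96 [591.2  31.6  55.1] [590.4  29.5  54.1] ext [25.2 27.  14. ] tip [590.3  33.1  60. ] 11
strip 848 [311 236  37  74 848] 29.8 ((588.7514038085938, -27.863677978515625), (191.74623107910156, 55.94210433959961), 87.56840515136719)
ledge z 23.513767842929155
```

The two cameras agree: cap at about (464.3, -190.7) and stud at about (592, 32.2), with the capped stud 120 mm from it as given. I'll keep the tool yaw the same throughout so the cap-to-stud shift can be used directly. First I move above the cap.

Request:
{"method": "carry_out", "body": {"deltas": [{"tx": 0.03,"ty": -0.022,"tz": 0.005},{"tx": 0.06,"ty": -0.046,"tz": 0.012},{"tx": 0.095,"ty": -0.072,"tz": 0.02},{"tx": 0.13,"ty": -0.098,"tz": 0.03},{"tx": 0.165,"ty": -0.125,"tz": 0.04},{"tx": 0.2,"ty": -0.152,"tz": 0.05},{"tx": 0.235,"ty": -0.178,"tz": 0.06},{"tx": 0.27,"ty": -0.205,"tz": 0.07},{"tx": 0.305,"ty": -0.232,"tz": 0.08},{"tx": 0.335,"ty": -0.255,"tz": 0.09},{"tx": 0.35,"ty": -0.266,"tz": 0.095},{"tx": 0.3555,"ty": -0.27,"tz": 0.1}], "hand": 0.0918, "force": 50}}

```text
validation failed for argument at $.de...
```

Request:
{"method": "carry_out", "body": {"deltas": [{"tz": 0},{"tz": 0},{"tz": 0}]}}

```text
validation failed for argument at $.de...
```

```bash
python3 - <<'E'
from h import *
c=grab('side','side1.png')
im=cv2.imread('pics/side1.png')[220:400,190:430]; cv2.imwrite('pics/side1c.png',cv2.resize(im,None,fx=3,fy=3))
s=state();print(s['t'],s['eef_pos'],s['orientation'],s['wrist_force'],s['joint_pos'])
E
```

```text
0.15 [ 240.22343092 -576.58030275  240.10973377] [ 9.80588286e-01  1.96077091e-01 -1.50312350e-04 -6.05146778e-04] [-0.12186991  0.39221142 -0.14672622] [ 1.07339063  0.43508997  0.02497462  1.57388472 -0.01166303  1.13400966
 -0.07509836]
```

View pics/side1c.png

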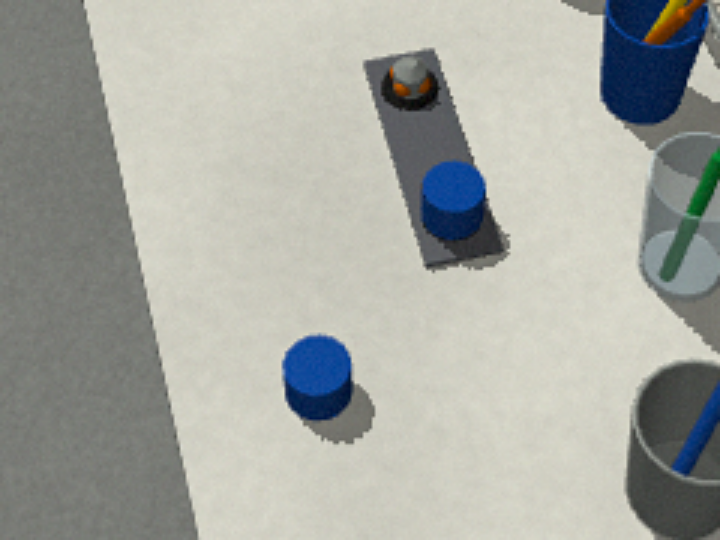

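The crop shows the cap, stud and capped stud unchanged, because the move was refused: rows probably need all six keys. I'll send it again with full rows.

Request:
{"method": "carry_out", "body": {"deltas": [{"tx": 0.03,"ty": -0.022,"tz": 0.005,"ax": 0,"ay": 0,"az": 0},{"tx": 0.06,"ty": -0.046,"tz": 0.012,"ax": 0,"ay": 0,"az": 0},{"tx": 0.095,"ty": -0.072,"tz": 0.02,"ax": 0,"ay": 0,"az": 0},{"tx": 0.13,"ty": -0.098,"tz": 0.03,"ax": 0,"ay": 0,"az": 0},{"tx": 0.165,"ty": -0.125,"tz": 0.04,"ax": 0,"ay": 0,"az": 0},{"tx": 0.2,"ty": -0.152,"tz": 0.05,"ax": 0,"ay": 0,"az": 0},{"tx": 0.235,"ty": -0.178,"tz": 0.06,"ax": 0,"ay": 0,"az": 0},{"tx": 0.27,"ty": -0.205,"tz": 0.07,"ax": 0,"ay": 0,"az": 0},{"tx": 0.305,"ty": -0.232,"tz": 0.08,"ax": 0,"ay": 0,"az": 0},{"tx": 0.335,"ty": -0.255,"tz": 0.09,"ax": 0,"ay": 0,"az": 0},{"tx": 0.35,"ty": -0.266,"tz": 0.095,"ax": 0,"ay": 0,"az": 0},{"tx": 0.3555,"ty": -0.27,"tz": 0.1,"ax": 0,"ay": 0,"az": 0}], "hand": 0.0918, "force": 50}}

```text
t: 1.35
eef_pos: [465.7, -188.6, 140.3]
orientation: [0.98, 0.198, 0.0, -0.0]
wrist_force: [0.9, -0.8, 0.3]
opening: 91.6
```

```bash
python3 - <<'E'
from h import *
c=grab('side','side2.png')
im=cv2.imread('pics/side2.png')[200:420,190:430]; cv2.imwrite('pics/side2c.png',cv2.resize(im,None,fx=2.5,fy=2.5))
s=state();p0=np.array(s['eef_pos']);Q=R.from_quat(s['orientation']);print(s['t'],p0,s['orientation'],s['wrist_force'])
W=cloud(c); L=(W-p0)@Q.as_matrix()   # tool coords
m=(L[...,2]>-25)&(L[...,2]<16)&(abs(L[...,0])<40)&(abs(L[...,1])<80)
for sg in(-1,1):
    t=L[m&(sg*L[...,1]>20)]; print(sg,len(t),np.percentile(t,[1,5,50,95,99],axis=0).round(1).tolist())
E
```

```text
1.4 [ 465.2381913  -188.96510912  139.66279357] [ 9.80292290e-01  1.97551609e-01 -3.06577577e-04 -5.41491431e-04] [ 0.1088584   0.40889374 -0.59574742]
-1 56 [[-11.9, -60.4, -22.9], [-11.7, -58.2, -19.5], [-8.3, -47.0, 1.7], [5.5, -44.8, 11.6], [7.3, -44.4, 13.2]]Traceback (most recent call last):
  File "<stdin>", line 8, in <module>
    return _quantile_unchecked(
        a, q, axis, out, overwrite_input, method, keepdims, weights)
    return _ureduce(a,
                    func=_quantile_ureduce_func,
    ...<5 lines>...
                    overwrite_input=overwrite_input,
                    method=method)
    r = func(a, **kwargs)
    result = _quantile(arr,
                       quantiles=q,
    ...<2 lines>...
                       out=out,
                       weights=wgt)
    slices_having_nans = np.isnan(arr[-1, ...])
                                  ~~~^^^^^^^^^
IndexError: index -1 is out of bounds for axis 0 with size 0
```

View pics/side2c.png

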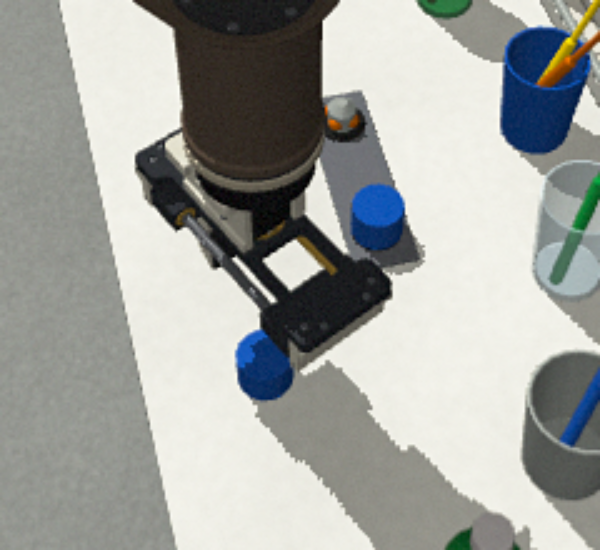

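The picture shows the gripper over the cap, jaws straddling it. The depth points place the finger to within about 2 mm, so I descend.

Request:
{"method": "carry_out", "body": {"deltas": [{"tx": 0,"ty": 0,"tz": 0.02,"ax": 0,"ay": 0,"az": 0},{"tx": 0,"ty": 0,"tz": 0.04,"ax": 0,"ay": 0,"az": 0},{"tx": 0,"ty": 0,"tz": 0.06,"ax": 0,"ay": 0,"az": 0},{"tx": 0,"ty": 0,"tz": 0.075,"ax": 0,"ay": 0,"az": 0},{"tx": 0,"ty": 0,"tz": 0.085,"ax": 0,"ay": 0,"az": 0},{"tx": 0,"ty": 0,"tz": 0.092,"ax": 0,"ay": 0,"az": 0},{"tx": 0,"ty": 0,"tz": 0.094,"ax": 0,"ay": 0,"az": 0},{"tx": 0,"ty": 0,"tz": 0.094,"ax": 0,"ay": 0,"az": 0},{"tx": 0,"ty": 0,"tz": 0.094,"ax": 0,"ay": 0,"az": 0}]}}

```text
t: 2.3
eef_pos: [465.1, -191.2, 47.3]
orientation: [0.981, 0.196, 0.0, 0.0]
wrist_force: [0.2, -0.6, 0.3]
opening: 92.1
```

Request:
{"method": "carry_out", "body": {"deltas": [{"tx": 0,"ty": 0,"tz": 0,"ax": 0,"ay": 0,"az": 0},{"tx": 0,"ty": 0,"tz": 0,"ax": 0,"ay": 0,"az": 0},{"tx": 0,"ty": 0,"tz": 0,"ax": 0,"ay": 0,"az": 0},{"tx": 0,"ty": 0,"tz": 0,"ax": 0,"ay": 0,"az": 0},{"tx": 0,"ty": 0,"tz": 0,"ax": 0,"ay": 0,"az": 0},{"tx": 0,"ty": 0,"tz": 0,"ax": 0,"ay": 0,"az": 0},{"tx": 0,"ty": 0,"tz": 0,"ax": 0,"ay": 0,"az": 0},{"tx": 0,"ty": 0,"tz": 0,"ax": 0,"ay": 0,"az": 0},{"tx": 0,"ty": 0,"tz": 0,"ax": 0,"ay": 0,"az": 0},{"tx": 0,"ty": 0,"tz": 0,"ax": 0,"ay": 0,"az": 0}], "hand": 0.03, "force": 50}}

```text
t: 3.3
eef_pos: [464.7, -191.0, 46.7]
orientation: [0.981, 0.196, 0.0, -0.0]
wrist_force: [-1.1, 0.4, 0.5]
opening: 43.8
```

Opening is 43.8 mm, so the cap is held across its 44 mm diameter. I lift it and check.

Request:
{"method": "carry_out", "body": {"deltas": [{"tx": 0,"ty": 0,"tz": -0.01,"ax": 0,"ay": 0,"az": 0},{"tx": 0,"ty": 0,"tz": -0.025,"ax": 0,"ay": 0,"az": 0},{"tx": 0,"ty": 0,"tz": -0.045,"ax": 0,"ay": 0,"az": 0},{"tx": 0,"ty": 0,"tz": -0.065,"ax": 0,"ay": 0,"az": 0},{"tx": 0,"ty": 0,"tz": -0.08,"ax": 0,"ay": 0,"az": 0},{"tx": 0,"ty": 0,"tz": -0.085,"ax": 0,"ay": 0,"az": 0},{"tx": 0,"ty": 0,"tz": -0.085,"ax": 0,"ay": 0,"az": 0},{"tx": 0,"ty": 0,"tz": -0.085,"ax": 0,"ay": 0,"az": 0},{"tx": 0,"ty": 0,"tz": -0.085,"ax": 0,"ay": 0,"az": 0},{"tx": 0,"ty": 0,"tz": -0.085,"ax": 0,"ay": 0,"az": 0}]}}

```text
t: 4.3
eef_pos: [464.2, -190.8, 131.0]
orientation: [0.981, 0.196, -0.001, -0.0]
wrist_force: [0.3, -0.2, -0.3]
opening: 43.4
```

```bash
python3 - <<'E'
from h import *
c=grab('side','side3.png')
im=cv2.imread('pics/side3.png')[180:400,190:430]; cv2.imwrite('pics/side3c.png',cv2.resize(im,None,fx=2.5,fy=2.5))
s=state();p0=np.array(s['eef_pos']);Q=R.from_quat(s['orientation']);print(s['t'],p0,s['orientation'],s['wrist_force'],s['opening'])
W=cloud(c); px=c['pixels'].astype(int); blue=(px[...,2]>1.8*px[...,0]+20)&(px[...,2]>1.5*px[...,1])
L=(W-p0)@Q.as_matrix(); m=blue&(np.linalg.norm(L,axis=-1)<45)
t=L[m];print(len(t)); print(np.percentile(t,[0,5,50,95,100],axis=0).round(1))
from scipy.optimize import least_squares
b=L[m&(L[...,2]>-9)&(L[...,2]<20)]
if len(b)>15:
  r=least_squares(lambda q:np.hypot(b[:,0]-q[0],b[:,1]-q[1])-22,[0,0],loss='soft_l1');print('axis in tool',r.x,np.abs(r.fun).mean())
E
```

```text
4.35 [ 464.35214353 -190.90320104  131.12093937] [ 9.80588968e-01  1.96073765e-01 -5.21864532e-04 -2.86792872e-04] [ 0.04431161 -0.19834264 -0.54981112] 44.090264043954946
106
[[-22.9 -20.7 -13.2]
 [-22.4 -16.9 -12.3]
 [-19.1   3.    2. ]
 [ 12.   17.   18.4]
 [ 16.2  19.7  22.2]]
axis in tool [-0.14671017  0.5000187 ] 0.5300072527642814
```

View pics/side3c.png

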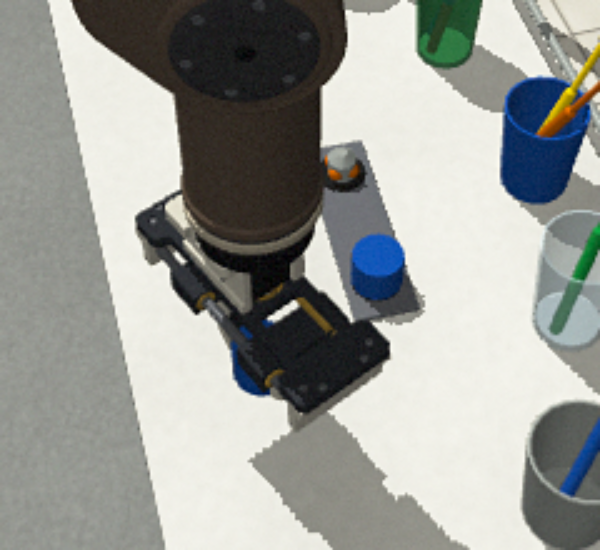

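The cap is in the gripper with its axis within about 0.5 mm of the tool axis. The shift to the stud is about (127.8, 223.0) mm, which is tool tx 0.2037 and ty -0.1567.

Request:
{"method": "carry_out", "body": {"deltas": [{"tx": 0.015,"ty": -0.012,"tz": 0,"ax": 0,"ay": 0,"az": 0},{"tx": 0.04,"ty": -0.031,"tz": 0,"ax": 0,"ay": 0,"az": 0},{"tx": 0.07,"ty": -0.054,"tz": 0,"ax": 0,"ay": 0,"az": 0},{"tx": 0.1,"ty": -0.077,"tz": 0,"ax": 0,"ay": 0,"az": 0},{"tx": 0.13,"ty": -0.1,"tz": 0,"ax": 0,"ay": 0,"az": 0},{"tx": 0.16,"ty": -0.123,"tz": 0,"ax": 0,"ay": 0,"az": 0},{"tx": 0.185,"ty": -0.142,"tz": 0,"ax": 0,"ay": 0,"az": 0},{"tx": 0.198,"ty": -0.152,"tz": 0,"ax": 0,"ay": 0,"az": 0},{"tx": 0.2037,"ty": -0.1567,"tz": 0,"ax": 0,"ay": 0,"az": 0},{"tx": 0.2037,"ty": -0.1567,"tz": 0.01,"ax": 0,"ay": 0,"az": 0},{"tx": 0.2037,"ty": -0.1567,"tz": 0.025,"ax": 0,"ay": 0,"az": 0},{"tx": 0.2037,"ty": -0.1567,"tz": 0.035,"ax": 0,"ay": 0,"az": 0}]}}

```text
t: 5.55
eef_pos: [591.2, 29.5, 95.2]
orientation: [0.981, 0.195, -0.001, 0.001]
wrist_force: [-0.3, -0.5, -1.0]
opening: 43.9
```

Request:
{"method": "carry_out", "body": {"deltas": [{"tx": 0,"ty": 0,"tz": 0,"ax": 0,"ay": 0,"az": 0},{"tx": 0,"ty": 0,"tz": 0,"ax": 0,"ay": 0,"az": 0},{"tx": 0,"ty": 0,"tz": 0,"ax": 0,"ay": 0,"az": 0},{"tx": 0,"ty": 0,"tz": 0,"ax": 0,"ay": 0,"az": 0}]}}

```text
t: 5.95
eef_pos: [592.9, 31.8, 97.3]
orientation: [0.981, 0.196, 0.001, 0.0]
wrist_force: [0.2, -1.0, -0.5]
opening: 43.8
```

```bash
python3 - <<'E'
from h import *
c=grab('side','side4.png')
im=cv2.imread('pics/side4.png')[140:340,230:450]; cv2.imwrite('pics/side4c.png',cv2.resize(im,None,fx=3,fy=3))
s=state();p0=np.array(s['eef_pos']);Q=R.from_quat(s['orientation']);print(s['t'],p0,s['orientation'],s['wrist_force'],s['opening'])
W=cloud(c); px=c['pixels'].astype(int); blue=(px[...,2]>1.8*px[...,0]+20)&(px[...,2]>1.5*px[...,1])
L=(W-p0)@Q.as_matrix(); m=blue&(np.linalg.norm(L,axis=-1)<45)
from scipy.optimize import least_squares
b=L[m&(L[...,2]>-9)&(L[...,2]<20)]; print(len(b))
if len(b)>15:
  r=least_squares(lambda q:np.hypot(b[:,0]-q[0],b[:,1]-q[1])-22,[0,0],loss='soft_l1');print('axis in tool',r.x,np.abs(r.fun).mean(),'world',p0+Q.apply([*r.x,0]))
E
```

```text
6.0 [592.83675559  31.91298097  97.30683879] [9.80599911e-01 1.96019243e-01 5.15053778e-04 7.18337516e-05] [ 0.14681835  0.38462729 -0.39066039] 43.63975376672937
115
axis in tool [0.13354479 0.729867  ] 0.9990287984322604 world [593.24062261  31.29054115  97.30722013]
```

View pics/side4c.png

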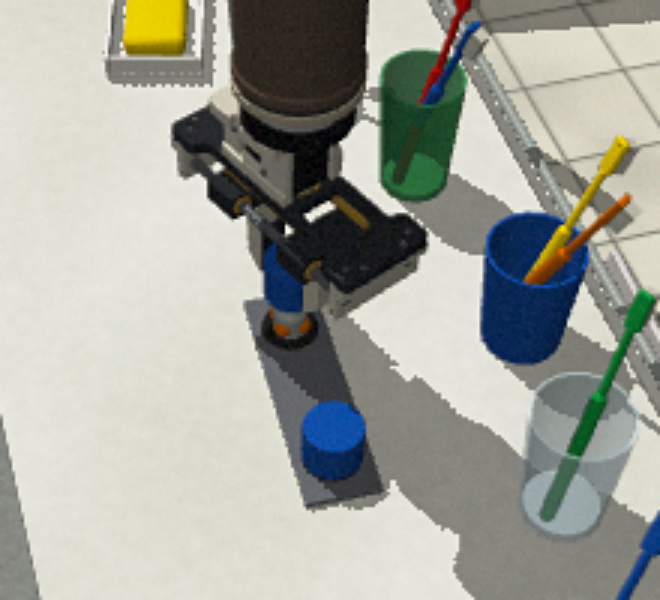

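The picture shows the cap hanging over the stud, in line with it at about (288,280) in the crop, with the stud at about (290,325). I lower it in steps and watch the force.

Request:
{"method": "carry_out", "body": {"deltas": [{"tx": -0.0005,"ty": 0,"tz": 0.004,"ax": 0,"ay": 0,"az": 0},{"tx": -0.0005,"ty": 0,"tz": 0.008,"ax": 0,"ay": 0,"az": 0},{"tx": -0.0005,"ty": 0,"tz": 0.012,"ax": 0,"ay": 0,"az": 0},{"tx": -0.0005,"ty": 0,"tz": 0.016,"ax": 0,"ay": 0,"az": 0},{"tx": -0.0005,"ty": 0,"tz": 0.02,"ax": 0,"ay": 0,"az": 0},{"tx": -0.0005,"ty": 0,"tz": 0.022,"ax": 0,"ay": 0,"az": 0},{"tx": -0.0005,"ty": 0,"tz": 0.022,"ax": 0,"ay": 0,"az": 0},{"tx": -0.0005,"ty": 0,"tz": 0.022,"ax": 0,"ay": 0,"az": 0}]}}

```text
t: 6.8
eef_pos: [592.1, 31.8, 74.7]
orientation: [0.981, 0.196, -0.0, 0.0]
wrist_force: [1.1, -0.6, -0.7]
opening: 44.2
```

Request:
{"method": "carry_out", "body": {"deltas": [{"tx": 0,"ty": 0,"tz": 0.0015,"ax": 0,"ay": 0,"az": 0},{"tx": 0,"ty": 0,"tz": 0.003,"ax": 0,"ay": 0,"az": 0},{"tx": 0,"ty": 0,"tz": 0.0045,"ax": 0,"ay": 0,"az": 0},{"tx": 0,"ty": 0,"tz": 0.0045,"ax": 0,"ay": 0,"az": 0},{"tx": 0,"ty": 0,"tz": 0.0045,"ax": 0,"ay": 0,"az": 0}]}}

```text
t: 7.3
eef_pos: [592.1, 32.4, 70.2]
orientation: [0.981, 0.196, 0.0, -0.0]
wrist_force: [0.8, 3.2, -0.5]
opening: 43.8
```

The stud pushes the tool +y with about 3 N, so I shift about 0.7 mm that way and lower a little more.

Request:
{"method": "carry_out", "body": {"deltas": [{"tx": 0.0003,"ty": -0.0007,"tz": 0,"ax": 0,"ay": 0,"az": 0},{"tx": 0.0003,"ty": -0.0007,"tz": 0.0005,"ax": 0,"ay": 0,"az": 0},{"tx": 0.0003,"ty": -0.0007,"tz": 0.001,"ax": 0,"ay": 0,"az": 0},{"tx": 0.0003,"ty": -0.0007,"tz": 0.001,"ax": 0,"ay": 0,"az": 0}]}}

```text
t: 7.7
eef_pos: [592.1, 32.5, 69.3]
orientation: [0.981, 0.196, 0.0, 0.0]
wrist_force: [-0.7, 2.5, 1.2]
opening: 43.7
```

Request:
{"method": "carry_out", "body": {"deltas": [{"tx": 0.0001,"ty": -0.0004,"tz": 0.0005,"ax": 0,"ay": 0,"az": 0},{"tx": 0.0001,"ty": -0.0004,"tz": 0.001,"ax": 0,"ay": 0,"az": 0},{"tx": 0.0001,"ty": -0.0004,"tz": 0.001,"ax": 0,"ay": 0,"az": 0},{"tx": 0.0001,"ty": -0.0004,"tz": 0.001,"ax": 0,"ay": 0,"az": 0}]}}

```text
t: 8.1
eef_pos: [592.1, 33.2, 68.4]
orientation: [0.981, 0.196, 0.0, -0.0]
wrist_force: [-0.3, 2.2, 3.6]
opening: 44.0
```

Vertical force is up to 3.6 N at the expected height (predicted stop at TCP about 68.7), so the cap is resting on the catches. I press slowly from here.

Request:
{"method": "carry_out", "body": {"deltas": [{"tx": 0,"ty": -0.0003,"tz": 0.0005,"ax": 0,"ay": 0,"az": 0},{"tx": 0,"ty": -0.0003,"tz": 0.0008,"ax": 0,"ay": 0,"az": 0},{"tx": 0,"ty": -0.0003,"tz": 0.0008,"ax": 0,"ay": 0,"az": 0},{"tx": 0,"ty": -0.0003,"tz": 0.0008,"ax": 0,"ay": 0,"az": 0}]}}

```text
t: 8.5
eef_pos: [592.2, 33.6, 67.9]
orientation: [0.981, 0.196, 0.0, -0.0]
wrist_force: [-1.6, 2.2, 8.0]
opening: 44.1
```

Request:
{"method": "carry_out", "body": {"deltas": [{"tx": 0,"ty": 0,"tz": 0.001,"ax": 0,"ay": 0,"az": 0},{"tx": 0,"ty": 0,"tz": 0.002,"ax": 0,"ay": 0,"az": 0},{"tx": 0,"ty": 0,"tz": 0.003,"ax": 0,"ay": 0,"az": 0},{"tx": 0,"ty": 0,"tz": 0.003,"ax": 0,"ay": 0,"az": 0}], "force": 60}}

```text
t: 8.9
eef_pos: [592.5, 33.5, 65.1]
orientation: [0.981, 0.196, 0.001, 0.0]
wrist_force: [0.5, 2.4, 6.0]
opening: 43.6
```

Request:
{"method": "carry_out", "body": {"deltas": [{"tx": 0,"ty": 0,"tz": 0.001,"ax": 0,"ay": 0,"az": 0},{"tx": 0,"ty": 0,"tz": 0.002,"ax": 0,"ay": 0,"az": 0},{"tx": 0,"ty": 0,"tz": 0.003,"ax": 0,"ay": 0,"az": 0},{"tx": 0,"ty": 0,"tz": 0.004,"ax": 0,"ay": 0,"az": 0},{"tx": 0,"ty": 0,"tz": 0.004,"ax": 0,"ay": 0,"az": 0}]}}

```text
t: 9.4
eef_pos: [591.7, 33.3, 59.9]
orientation: [0.981, 0.196, -0.0, -0.0]
wrist_force: [3.1, 3.8, -3.9]
opening: 43.2
```

The force dropped and turned slightly negative, so the balls are snapping over the lip: that is the click. I continue down to the washer.

Request:
{"method": "carry_out", "body": {"deltas": [{"tx": 0,"ty": 0,"tz": 0.001,"ax": 0,"ay": 0,"az": 0},{"tx": 0,"ty": 0,"tz": 0.002,"ax": 0,"ay": 0,"az": 0},{"tx": 0,"ty": 0,"tz": 0.003,"ax": 0,"ay": 0,"az": 0},{"tx": 0,"ty": 0,"tz": 0.004,"ax": 0,"ay": 0,"az": 0},{"tx": 0,"ty": 0,"tz": 0.005,"ax": 0,"ay": 0,"az": 0},{"tx": 0,"ty": 0,"tz": 0.005,"ax": 0,"ay": 0,"az": 0}]}}

```text
t: 10.0
eef_pos: [591.5, 33.0, 55.1]
orientation: [0.981, 0.196, -0.0, 0.0]
wrist_force: [2.1, 2.6, -5.8]
opening: 43.3
```

Request:
{"method": "carry_out", "body": {"deltas": [{"tx": 0,"ty": 0,"tz": 0.0007,"ax": 0,"ay": 0,"az": 0},{"tx": 0,"ty": 0,"tz": 0.0015,"ax": 0,"ay": 0,"az": 0},{"tx": 0,"ty": 0,"tz": 0.0015,"ax": 0,"ay": 0,"az": 0},{"tx": 0,"ty": 0,"tz": 0.0015,"ax": 0,"ay": 0,"az": 0}]}}

```text
t: 10.4
eef_pos: [591.7, 32.8, 54.2]
orientation: [0.981, 0.196, -0.0, 0.0]
wrist_force: [-1.2, 0.4, 1.6]
opening: 43.8
```

Request:
{"method": "carry_out", "body": {"deltas": [{"tx": 0,"ty": 0,"tz": 0.0007,"ax": 0,"ay": 0,"az": 0},{"tx": 0,"ty": 0,"tz": 0.0014,"ax": 0,"ay": 0,"az": 0},{"tx": 0,"ty": 0,"tz": 0.0014,"ax": 0,"ay": 0,"az": 0},{"tx": 0,"ty": 0,"tz": 0.0014,"ax": 0,"ay": 0,"az": 0}]}}

```text
t: 10.8
eef_pos: [591.8, 32.8, 53.0]
orientation: [0.981, 0.196, -0.0, 0.0]
wrist_force: [-2.4, -0.6, 8.3]
opening: 43.2
```

Force rises about 5.6 N per mm, matching the washer. I add a little more push for margin, then hold and check.

Request:
{"method": "carry_out", "body": {"deltas": [{"tx": 0,"ty": 0,"tz": 0.0006,"ax": 0,"ay": 0,"az": 0},{"tx": 0,"ty": 0,"tz": 0.0006,"ax": 0,"ay": 0,"az": 0},{"tx": 0,"ty": 0,"tz": 0.0006,"ax": 0,"ay": 0,"az": 0},{"tx": 0,"ty": 0,"tz": 0.0006,"ax": 0,"ay": 0,"az": 0},{"tx": 0,"ty": 0,"tz": 0.0006,"ax": 0,"ay": 0,"az": 0},{"tx": 0,"ty": 0,"tz": 0.0006,"ax": 0,"ay": 0,"az": 0},{"tx": 0,"ty": 0,"tz": 0.0006,"ax": 0,"ay": 0,"az": 0},{"tx": 0,"ty": 0,"tz": 0.0006,"ax": 0,"ay": 0,"az": 0}]}}

```text
t: 11.6
eef_pos: [591.8, 32.8, 52.7]
orientation: [0.981, 0.196, 0.0, 0.0]
wrist_force: [-4.8, -0.5, 11.6]
opening: 43.5
```

```bash
python3 - <<'E'
from h import *
for i in range(3):
    c=grab('side','side5.png'); s=state();print(s['t'],s['eef_pos'],s['wrist_force'],s['opening'])
im=cv2.imread('pics/side5.png')[140:340,230:450]; cv2.imwrite('pics/side5c.png',cv2.resize(im,None,fx=3,fy=3))
E
```

```text
11.65 [591.81915262  32.79982805  52.7380409 ] [-5.2060729  -0.51141613 11.4320257 ] 44.07071282830791
11.7 [591.80799098  32.79812649  52.72665995] [-3.88176843 -0.41030926 10.82570551] 43.874814329906435
11.75 [591.83565774  32.76666142  52.73497636] [-4.78913975 -0.34260739 11.36485739] 43.49160292479272
```

View pics/side5c.png

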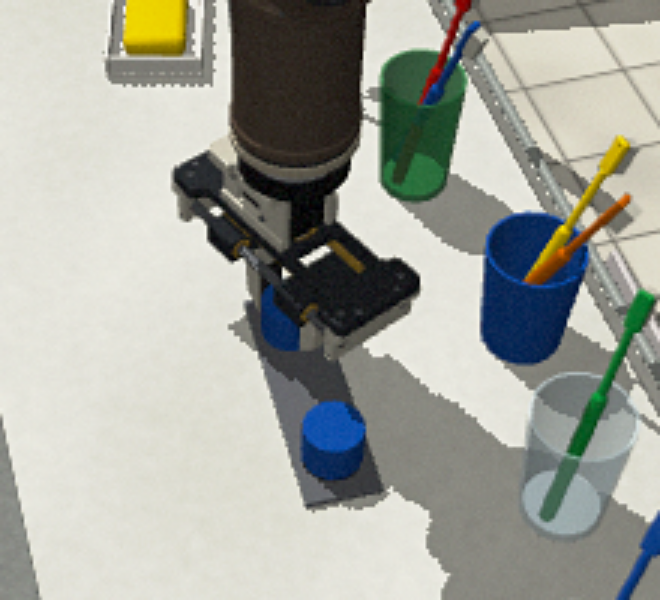

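The cap is down on the strip at about (283,325) in the crop, held in the gripper with a steady push of about 11 N. The nearby tumblers haven't moved. I hand in.

```bash
python3 -c "
from h import *
print(close_job()); s=state(); print(s['t'],s['eef_pos'],s['wrist_force'])"
```

```text
the job is handed in; nothing more can be done
None
the job is handed in; nothing more can be done
```

The loose cap is snapped onto the bare stud, and I handed the job in with the gripper still holding it and pressing down. It took about 12 s of the 51 s allowed; no verdict was reported.

- **Catches:** the cap stopped at the expected height, and the force climbed from 3.6 to 8 N.
- **Click:** the force then dropped below zero as the balls snapped over the lip.
- **Washer:** the force climbed again at about 5.6 N per mm, close to the stated 5 N per mm.
- **Last readings:** the push held at about 11 N with the tool steady at z = 52.7 mm. By my height estimate that means the washer is squeezed to almost its full 2 mm.
- **Bystanders:** in the last picture the cap is down on the strip and the tumblers, soap dish and lotion in view had not moved. The arm never came near the others.

**What didn't go cleanly:**
- My first move call was refused because its rows lacked some keys; nothing moved.
- About 3 N of sideways force during insertion needed shifts of about 1.4 mm in total.
- About 5 N of side load along x remained at the end.
- The readings after hand-in were refused, so the final second is unchecked.

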